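# Start the benchtop hood and raise its sash to the height mark

## Task

Make the benchtop hood ready for work: first, with the sash still down, press the green start button on its switch pod, then push the sash smoothly up from beneath its front lip until the red pointer on the lip is level with the white line of the green height mark on the right column, and leave it there. Only push it from below, so do not overshoot: never grip the lip or press on its rubber top. Do not press the red stop button, and leave the bottle, tube, timer, box and tape around the hood where they are.

Things in the scene. Friction and masses are not known exactly. Their poses are not given: they have to be found in the camera images.
- hood: White benchtop hood with a clear vertical sash in front, fixed, 250 deep (x) x 400 wide (y) x 515 mm high. Origin: on the worktop at mid-width, 140 mm behind the front; x to its back, y left, z up. Column fronts and base front (45 high, sill to 62) at x -140, header above height 305. Grey switch pod at x -250..-165, y 175..285, 42 mm high. What stands inside is fixed to it.
- sash (a joint): Rise of the sash in m: 0 shut, 0.165 upper stop; slides straight up. Counterweighted: stays at any height where it is left. Moving it takes 3 to 5 N, 2 N more at 0.2 m/s.
- lip_front (a point): Middle of the lower front edge of the sash lip, moves with the sash; axes as the hood's. The lip is a level aluminium ledge 316 mm long (y), 42 mm deep (x), 9 mm thick, plus a 4 mm rubber strip (lip_strip) on top. The sash rail behind it (42 mm behind this point) reaches 31 mm below it; else the space under the lip is free. Sash shut: this point is 100 mm above the worktop, at hood x -168.
- lip_pointer (a point): Tip of the red pointer (6 mm high) at the right end of the lip (166 mm right of its middle), 6 mm above the lip's underside; moves with the sash.
- height_mark: Green plastic rider, 42 mm wide and 18 mm high, clipped to the front of the right column, fixed. Origin: on the column's face at the height of the white line across its front. The pointer has to come level with this height.
- start_button (a joint): Travel of the green push button in m: 0 released, 0.006 fully down, about 5 N; springs back. Moves straight down. It counts as pressed beyond 0.004.
- start_button_top (a point): Centre of the top of the green start button, 24 mm across, on the switch pod, its left button; 257 mm left of the hood's middle.
- stop_button (a joint): Travel of the red push button in m, of the same make; not to be pressed.
- stop_button_top (a point): Centre of the top of the red stop button, 52 mm to the right of the green one.
- stain_bottle: Amber dropper bottle with black cap, 48 x 48 x 85 mm, loose, a bystander right of the hood. Origin: centre of its underside.
- tube_50: 50 ml tube with blue cap lying down, 34 x 105 x 34 mm, loose, a bystander in front. Origin: under its middle.
- timer: White bench timer, 66 x 66 x 20 mm, loose, a bystander in front. Origin: centre of its underside.
- cover_box: Small white carton, 40 x 62 x 28 mm, loose, a bystander on the left. Origin: centre of its underside.
- green_tape: Roll of green tape lying flat, 68 mm across, 18 mm high, loose, a bystander on the left. Origin: centre of its underside.

How it is judged:
By the outcome, as a careful person would: the job done as asked, in the order asked, and still so for the second after the job is handed in, with the robot touching nothing.
It also fails if it takes over 38 s, if anything falls off the work surface, if the arm or the gripper's body presses on something with over 40 N, if the wrist force passes 120 N, or if a joint passes its speed limit or range.

## Robot

A 6-joint arm with a two-finger parallel gripper is mounted at the origin on a cart in front of the work surface, level with it; the furniture and walls round the work are solid. World frame = base frame: x ahead of the robot, y to its left, z up, the work surface at z = 0. Lengths are in m, angles in rad, forces in N, time in s.
With the tool pointing down it reaches from about 0.275 to 0.825 m from the base axis. Payload 4.9 kg.
Tool frame: the origin (TCP) lies midway between the tips of the shut fingers; the grasp point (between the pads) lies 19 mm behind it (grip_point_offset is the distance from the TCP to the grasp point, in m); z points along the fingers, y is the line along which they close (so a half turn about z gives the same grasp; the last joint's range is limited). The gripper opens to 85 mm and grips with 20 to 120 N. Pads are 22 mm wide; open, the fingers measure 114 mm over their backs; the gripper's body (76 mm by 85 mm) begins 54 mm behind the grasp point. The pads swing forward as they close: fully open they stand 13 mm farther back than shut.
Start: joints at [-1.338, 0.326, -0.193, 1.052, 0, 1.437], TCP at [0.197, -0.513, 0.231] pointing down, gripper open.
Joint ranges: [-2.65, 2.65], [-0.97, 1.79], [-1.3, 1.35], [-1.93, 2.1], [-1.47, 1.37], [-3.14, 3.14]. Speed limits (rad/s): [2.57, 2.57, 3.14, 3.14, 3.14, 3.14].

## Interface

Orientations are given as a rotation vector (axis times angle).
In Python, from cell import * gives the robot as it stands. Calls block until the motion is done:
- movep(position, orientation): joint-space move of the TCP to a pose.
- move_l(position, velocity=0.15, rot=None, until_force=None): straight line of the TCP; rot=None keeps the orientation; velocity is the mean speed in m/s. With until_force (N) it stops when the force on the tool has changed by that much, and returns True; else False.
- set_joints(angles): joint-space move.
- let_go() and grab(newtons=None): open the fingers fully, or close them until they stop; newtons is the grip in N (None keeps the last).
- sleep(seconds).
- ik(position, orientation): joint angles nearest the present ones, or None.
- get_state(): the state.
- grab_frame(name): name is "side" or "top" or "wrist"; returns a dict with "img" (420x560x3 uint8, red, green, blue), "fx", "fy", "cx", "cy" (pixels), "cam_to_world" (4x4, takes a point from camera to world coordinates); the wrist camera has in their place "T_tool_cam" (4x4, takes a point from camera to tool coordinates, whose origin is the TCP and whose axes are the flange's). Camera axes: x right, y down, z forward; pixel columns grow to the right and rows downward; lengths in m; the calibration is good to about 2 mm. A picture is of the moment at which its call begins: read the wrist's pose just before it. There is no depth.
A pose or a line that the arm cannot do raises MotionError and nothing moves.
- sign_off(): hands the job in; it is judged then, once.
Trained networks look in the newest picture that a camera, given by its name, has taken for a name from the list of things; names that differ only in an ending like _2 or _b are one class to them, and where a whole thing is asked for, a point or a joint stands for the part that bears it (a point fixed in the world has none). Each returns a list of dicts, best first, with "score" (0 to 1); they miss things now and then, are a little off and sometimes report something else, mostly with a low value. They report only what shows in the picture. A call takes as long as a camera call.
- spot_in(camera, name): "centre" ([column, row] in pixels, amid what is visible of it).
- silhouettes(camera, name): "mask" (420x560 bool, what is visible of it) and "centre" ([column, row] in pixels, amid what is visible of it).
- tip_of(camera, name): "centre" ([column, row] in pixels: a listed point, or the origin of a listed thing).
The state is a dict: "clock": time; "q": joint angles; "joint_velocities": joint speeds; "tau": joint torques, N m; "position": TCP position; "eef_rot": TCP orientation; "contact_force": force on the tool from outside, world axes, zero at the start; "wrist_torque": the same for the moment, N m; "finger_gap": opening from 0.0 (shut) to 1.0 (fully open); "grasp_force": force on a finger pad.
Only numpy, scipy, OpenCV 4.12 (cv2) and the standard library are available. Lean on these libraries where they do the work, as an engineer would, in place of code of your own. Each camera call takes 0.05 s, during which the arm holds its last target. There are 200 camera calls.

## Working session

There is one attempt and no reset: what is moved stays moved. The work goes in short steps, each a Python script; the robot and the scene stay as the last script left them, time stands still between calls to the robot, and variables do not carry over. Pictures are saved under pics/ and viewed, at most 10 in all, crops included, and the job is handed in when it is done.

```bash
mkdir -p pics; cat > h.py <<'E'
from cell import *
import numpy as np, cv2
from scipy.spatial.transform import Rotation as R
def save(f,n): cv2.imwrite('pics/'+n,cv2.cvtColor(f['img'],cv2.COLOR_RGB2BGR))
def ray(f,px,st=None):
    if 'cam_to_world' in f: T=np.array(f['cam_to_world'])
    else:
        A=np.eye(4);A[:3,:3]=R.from_rotvec(st['eef_rot']).as_matrix();A[:3,3]=st['position'];T=A@np.array(f['T_tool_cam'])
    d=T[:3,:3]@np.array([(px[0]-f['cx'])/f['fx'],(px[1]-f['cy'])/f['fy'],1]);return T[:3,3],d/np.linalg.norm(d)
def atz(r,z): return r[0]+r[1]*(z-r[0][2])/r[1][2]
def tri(rs):
    A=sum(np.eye(3)-np.outer(d,d) for o,d in rs);b=sum((np.eye(3)-np.outer(d,d))@o for o,d in rs);return np.linalg.solve(A,b)
E
python3 - <<'E'
from h import *
np.set_printoptions(precision=4,suppress=True)
st=get_state();print(st['clock'],st['eef_rot'],st['contact_force'])
F={}
for c in('side','top'):
    F[c]=grab_frame(c);save(F[c],c+'1.png');print(c,np.array(F[c]['cam_to_world']),F[c]['fx'])
names=['hood','lip_front','lip_pointer','height_mark','start_button_top','stop_button_top','stain_bottle','tube_50','timer','cover_box','green_tape']
for n in names:
    rs=[]
    for c in F:
        t=tip_of(c,n)
        if t:
            print(n,c,t[0]['centre'],round(t[0]['score'],2)); rs.append(ray(F[c],t[0]['centre']))
    if len(rs)==2: print('   tri',tri(rs))
    for r in rs: print('   z0',atz(r,0))
E
```

```text
0.0 [-3.0872 -0.5726  0.0001] [ 0.3265  0.1965 -0.2218]
side [[-0.8984 -0.228   0.3753  0.1383]
 [-0.4388  0.4996 -0.7469  0.8135]
 [-0.0172 -0.8357 -0.5489  0.7763]
 [ 0.      0.      0.      1.    ]] 423.98689779643865
top [[ 0.4224 -0.8834  0.2029  0.3164]
 [-0.9064 -0.4131  0.0883 -0.1341]
 [ 0.0058 -0.2212 -0.9752  1.3977]
 [ 0.      0.      0.      1.    ]] 467.2964682954791
hood side [251.0, 225.9] 0.86
hood top [322.0, 190.4] 0.65
   tri [ 0.6974 -0.0907  0.0067]
   z0 [ 0.7037 -0.0985  0.    ]
   z0 [ 0.6979 -0.0909  0.    ]
lip_front side [300.3, 199.5] 0.81
lip_front top [296.8, 231.8] 0.65
   tri [ 0.5252 -0.0799  0.1545]
   z0 [ 0.6261 -0.3017  0.    ]
   z0 [ 0.5472 -0.0744  0.    ]
lip_pointer side [324.1, 173.7] 0.97
lip_pointer top [353.0, 260.2] 0.95
   tri [ 0.5203 -0.2476  0.1508]
   z0 [ 0.6178 -0.503   0.    ]
   z0 [ 0.5402 -0.2626  0.    ]
height_mark side [321.8, 143.1] 0.57
height_mark top [369.5, 251.3] 0.61
   tri [ 0.5417 -0.2686  0.239 ]
   z0 [ 0.7242 -0.7499  0.    ]
   z0 [ 0.5857 -0.297   0.    ]
start_button_top side [251.2, 226.6] 0.66
start_button
[... 410 characters left out ...]
 [ 0.4841 -0.4337  0.    ]
   z0 [ 0.4713 -0.4208  0.    ]
tube_50 side [359.4, 214.2] 0.82
tube_50 top [347.3, 306.1] 0.89
   tri [ 0.4135 -0.2992  0.001 ]
   z0 [ 0.4178 -0.3     0.    ]
   z0 [ 0.4097 -0.3002  0.    ]
timer side [347.8, 256.0] 0.79
timer top [281.4, 284.5] 0.69
   tri [ 0.3867 -0.0984 -0.0096]
   z0 [ 0.3852 -0.087   0.    ]
   z0 [ 0.3848 -0.099   0.    ]
cover_box side [279.7, 385.5] 0.75
cover_box top [146.0, 222.5] 0.84
   tri [ 0.3804  0.3539 -0.0033]
   z0 [0.3803 0.356  0.    ]
   z0 [0.3793 0.3524 0.    ]
green_tape side [230.9, 367.0] 0.78
green_tape top [163.6, 188.0] 0.86
   tri [ 0.4973  0.3575 -0.0072]
   z0 [0.4927 0.3614 0.    ]
   z0 [0.4975 0.3554 0.    ]
```

View pics/side1.png

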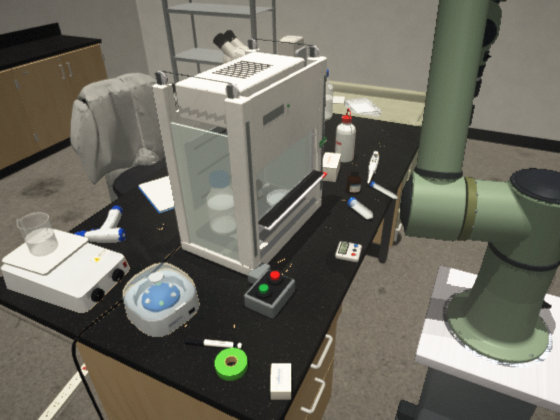

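View pics/top1.png

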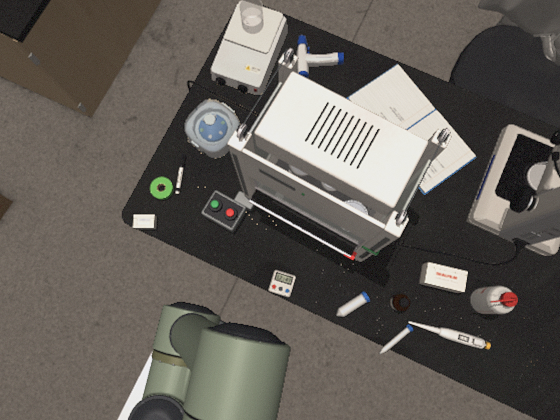

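The side view shows the green button at (264,288), the red one at (275,275) and the lip from (262,225) to (325,174). The top view shows green at (214,204), red at (230,212) and the lip pointer at (353,258). The networks got the side-view buttons wrong, so I'll refine those by colour.

```bash
python3 - <<'E'
from h import *
np.set_printoptions(precision=4,suppress=True)
F={c:grab_frame(c) for c in('side','top')}
def col(f,box,ch):
    x0,y0,x1,y1=box;im=f['img'][y0:y1,x0:x1].astype(int);o=[i for i in range(3) if i!=ch]
    m=(im[...,ch]-im[...,o].max(2))>50
    ys,xs=np.nonzero(m);return np.array([xs.mean()+x0,ys.mean()+y0]),len(xs)
P={}
for n,bs,bt,ch in[('green',(250,278,272,300),(204,194,224,214),1),('red',(266,265,286,287),(222,204,240,220),0),('pointer',(315,165,335,185),(343,250,362,268),0),('mark',(312,130,332,160),(358,240,382,262),1)]:
    a,b=col(F['side'],bs,ch),col(F['top'],bt,ch)
    P[n]=tri([ray(F['side'],a[0]),ray(F['top'],b[0])]);print(n,a,b,P[n])
    for z in(.05,.06,.106,.15): print('  ',z,atz(ray(F['side'],a[0]),z),atz(ray(F['top'],b[0]),z))
d=P['green']-P['pointer'];print('hood y-yaw',np.arctan2(-d[0],d[1]))
d=P['green']-P['red'];print(np.arctan2(-d[0],d[1]),np.linalg.norm(d))
s=cv2.resize(F['side']['img'][110:310,230:345],None,fx=3,fy=3,interpolation=cv2.INTER_CUBIC)
t=cv2.resize(F['top']['img'][180:280,195:395],None,fx=2,fy=2,interpolation=cv2.INTER_CUBIC)
c=np.zeros((600,760,3),np.uint8);c[:600,:345]=s;c[:200,350:750]=t
save({'img':c},'c2.png')
E
```

```text
green (array([263. , 287.5]), 64) (array([214.1538, 203.7692]), 39) [0.5106 0.1776 0.0606]
   0.05 [0.5166 0.1682 0.05  ] [0.5117 0.1799 0.05  ]
   0.06 [0.5114 0.1771 0.06  ] [0.5103 0.1776 0.06  ]
   0.106 [0.4875 0.218  0.106 ] [0.5036 0.1668 0.106 ]
   0.15 [0.4645 0.2571 0.15  ] [0.4972 0.1566 0.15  ]
red (array([274.5357, 274.8214]), 84) (array([229.5   , 212.1379]), 58) [0.5068 0.1257 0.0593]
   0.05 [0.5115 0.1167 0.05  ] [0.5083 0.1275 0.05  ]
   0.06 [0.5063 0.1263 0.06  ] [0.5069 0.1256 0.06  ]
   0.106 [0.4827 0.1704 0.106 ] [0.5003 0.1167 0.106 ]
   0.15 [0.4601 0.2126 0.15  ] [0.4941 0.1081 0.15  ]
pointer (array([324.0526, 174.1579]), 19) (array([351.1064, 255.6596]), 47) [ 0.5233 -0.2394  0.1538]
   0.05 [ 0.5859 -0.4151  0.05  ] [ 0.5419 -0.2479  0.05  ]
   0.06 [ 0.5797 -0.3982  0.06  ] [ 0.5403 -0.247   0.06  ]
   0.106 [ 0.5514 -0.3204  0.106 ] [ 0.5326 -0.2431  0.106 ]
   0.15 [ 0.5243 -0.246   0.15  ] [ 0.5252 -0.2394  0.15  ]
mark (array([nan, nan]), 0) (array([nan, nan]), 0) [nan nan nan]
   0.05 [nan nan nan] [nan nan nan]
   0.06 [nan nan nan] [nan nan nan]
   0.106 [nan nan nan] [nan nan nan]
   0.15 [nan nan nan] [nan nan nan]
hood y-yaw 0.03029985530529535
-0.07313742450972392 0.052071920650802545<stdin>:7: RuntimeWarning: Mean of empty slice.
  ret = ret.dtype.type(ret / rcount)
```

View pics/c2.png

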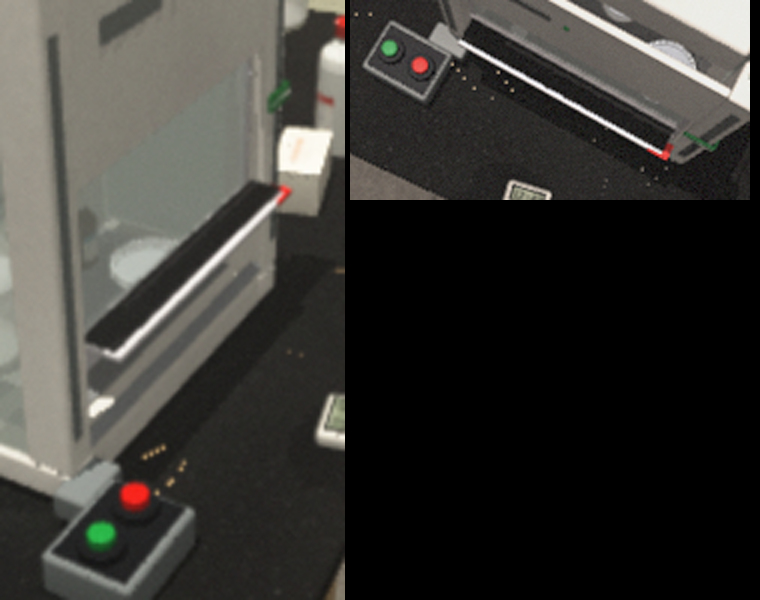

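The side crop shows the green mark at about (323,142). The pointer is at about z 0.15 and hood yaw is about -0.065 rad. Next I'll check IK for the press and push poses without moving.

```bash
cat >> h.py <<'E'
psi=-0.065
hx=np.array([np.cos(psi),np.sin(psi),0]);hy=np.array([-np.sin(psi),np.cos(psi),0]);up=np.array([0,0,1.])
def rot(tilt,s):  # tool pointing along hood x, tilted down by tilt; tool y = s*hood y
    z=np.cos(tilt)*hx-np.sin(tilt)*up; y=s*hy
    return R.from_matrix(np.c_[np.cross(y,z),y,z]).as_rotvec()
E
python3 - <<'E'
from h import *
np.set_printoptions(precision=3,suppress=True)
print('Ttc',np.array(grab_frame('wrist')['T_tool_cam']),grab_frame('wrist')['fx'])
lm=np.array([.534,-.074,.148])
for s in(1,-1):
  print('press',s,ik([.511,.178,.1],rot(np.pi/2,s)))
  for t in(0,15,30):
    for side in (0,-.06):
      for n,b,z in(('in',.028,-.02),('out',-.07,-.02),('out2',-.12,.05),('top',.028,.08)):
        print(s,t,side,n,ik(lm+b*hx+side*hy+z*up,rot(np.radians(t),s)))
E
```

```text
Ttc [[ 0.    -0.954 -0.299  0.077]
 [ 1.     0.     0.    -0.001]
 [-0.    -0.299  0.954 -0.143]
 [ 0.     0.     0.     1.   ]] 371.1559757415715
press 1 [ 0.199  0.435 -0.397  0.739  0.     0.264]
1 0 0 in None
1 0 0 out None
1 0 0 out2 None
1 0 0 top None
1 0 -0.06 in None
1 0 -0.06 out None
1 0 -0.06 out2 None
1 0 -0.06 top None
1 15 0 in None
1 15 0 out None
1 15 0 out2 None
1 15 0 top None
1 15 -0.06 in None
1 15 -0.06 out None
1 15 -0.06 out2 None
1 15 -0.06 top None
1 30 0 in None
1 30 0 out None
1 30 0 out2 None
1 30 0 top [-0.437  0.08  -1.271 -0.796  0.32  -0.193]
1 30 -0.06 in None
1 30 -0.06 out None
1 30 -0.06 out2 None
1 30 -0.06 top [-0.615  0.091 -1.232 -0.728  0.469 -0.297]
press -1 [ 0.199  0.435 -0.397  0.739  0.    -2.878]
-1 0 0 in None
-1 0 0 out None
-1 0 0 out2 None
-1 0 0 top None
-1 0 -0.06 in None
-1 0 -0.06 out None
-1 0 -0.06 out2 None
-1 0 -0.06 top None
-1 15 0 in None
-1 15 0 out None
-1 15 0 out2 None
-1 15 0 top None
-1 15 -0.06 in None
-1 15 -0.06 out None
-1 15 -0.06 out2 None
-1 15 -0.06 top None
-1 30 0 in None
-1 30 0 out None
-1 30 0 out2 None
-1 30 0 top [-0.437  0.08  -1.271 -0.796  0.32   2.949]
-1 30 -0.06 in None
-1 30 -0.06 out None
-1 30 -0.06 out2 None
-1 30 -0.06 top [-0.615  0.091 -1.232 -0.728  0.469  2.844]
```

```bash
cat >> h.py <<'E'
def rot2(az,tilt,s):
    d=np.cos(az)*hx+np.sin(az)*hy; l=np.cross(up,d); z=np.cos(tilt)*d-np.sin(tilt)*up; y=s*l
    return z,R.from_matrix(np.c_[np.cross(y,z),y,z]).as_rotvec()
E
python3 - <<'E'
from h import *
np.set_printoptions(precision=2,suppress=True)
lm=np.array([.534,-.074,.148]);q0=ik([.511,.178,.1],rot(np.pi/2,1))
for t in(-10,0,10,20):
  for az in range(-90,91,15):
    ok=[]
    for side in(-.12,-.06,0,.06,.12):
      z,r=rot2(np.radians(az),np.radians(t),1)
      p=lm+.025*hx+side*hy
      qs=[ik(p+a*z*1.0+h*up,r) for a,h in((0,-.025),(-.09,-.025),(0,.075))]
      if all(q is not None for q in qs): ok.append((side,np.array(qs[0]),np.array(qs[2])))
    if ok: print(t,az,[o[0] for o in ok],*ok[len(ok)//2][1:])
E
```

```text
0 -90 [-0.12, -0.06] [ 0.16  1.26  0.1   1.98 -1.35  3.14] [ 0.16  1.1   0.04  2.08 -1.35  3.14]
0 -75 [0.06] [ 0.38  1.24  0.03  1.93 -1.38  3.14] [ 0.38  1.07 -0.04  2.03 -1.38  3.14]
0 60 [-0.12, -0.06, 0] [-0.92  1.21 -0.07  1.86  1.24 -3.14] [-0.92  1.04 -0.14  1.97  1.24 -3.14]
0 75 [0, 0.06, 0.12] [-0.71  1.22 -0.05  1.88  1.19 -3.14] [-0.71  1.05 -0.11  1.98  1.19 -3.14]
0 90 [0.12] [-0.56  1.27  0.12  2.    1.07 -3.14] [-0.56  1.11  0.06  2.09  1.07 -3.14]
10 -90 [-0.12, -0.06, 0, 0.06] [ 0.25  1.09  0.05  1.59 -1.21  2.65] [ 0.25  0.95  0.04  1.72 -1.21  2.65]
10 -75 [-0.12, -0.06, 0, 0.06, 0.12] [ 0.27  0.86 -0.37  0.75 -1.38  1.99] [ 0.27  0.7  -0.35  0.93 -1.38  1.99]
10 -60 [-0.12, -0.06, 0, 0.06, 0.12] [ 0.27  0.8  -0.93 -0.99 -1.31  0.73] [ 0.27  0.54 -0.93 -0.72 -1.31  0.73]
10 -45 [0, 0.06, 0.12] [ 0.34  0.91 -1.08 -1.54 -1.16  0.41] [ 0.34  0.59 -1.1  -1.24 -1.16  0.41]
10 -30 [0.12] [ 0.39  1.01 -1.18 -1.88 -0.96  0.25] [ 0.39  0.65 -1.22 -1.56 -0.96  0.25]
10 15 [-0.12] [-0.98  0.99 -1.22 -1.78  1.14 -0.4 ] [-0.98  0.6  -1.25 -1.42  1.14 -0.4 ]
10 45 [-0.12, 0.06
[... 865 characters left out ...]
 -1.17 -1.34 -0.87  0.44] [ 0.36  0.37 -1.14 -0.95 -0.87  0.44]
20 15 [-0.12] [-0.95  0.67 -1.19 -1.13  1.03 -0.64] [-0.95  0.31 -1.14 -0.73  1.03 -0.64]
20 30 [-0.12, -0.06, 0, 0.06] [-0.79  0.63 -1.17 -0.94  1.1  -0.8 ] [-0.79  0.28 -1.12 -0.54  1.1  -0.8 ]
20 45 [-0.12, -0.06, 0, 0.06, 0.12] [-0.82  0.6  -0.82  0.08  1.22 -1.49] [-0.82  0.38 -0.77  0.35  1.22 -1.49]
20 60 [-0.12, -0.06, 0, 0.06, 0.12] [-0.81  0.76 -0.44  0.91  1.16 -2.15] [-0.81  0.6  -0.4   1.11  1.16 -2.15]
20 75 [-0.12, -0.06, 0, 0.06, 0.12] [-0.76  0.92 -0.13  1.38  1.02 -2.51] [-0.76  0.78 -0.11  1.54  1.02 -2.51]
20 90 [-0.06, 0, 0.06, 0.12] [-0.62  1.    0.03  1.57  0.92 -2.64] [-0.62  0.87  0.05  1.72  0.92 -2.64]
```

```bash
python3 - <<'E'
from h import *
np.set_printoptions(precision=4,suppress=True)
r=rot(np.pi/2,1)
grab(20)
movep([.36,-.05,.22],r); movep([.511,.178,.12],r)
st=get_state();f=grab_frame('wrist');save(f,'w3.png')
im=f['img'].astype(int)
m=((im[...,1]-np.maximum(im[...,0],im[...,2]))>50).astype(np.uint8)
n,l,s,c=cv2.connectedComponentsWithStats(m)
for i in range(1,n):
    if s[i,4]>80: print(s[i],c[i],atz(ray(f,c[i],st),.06))
print(st['clock'],st['position'],st['contact_force'])
# IK scan for push
lm=np.array([.534,-.074,.148])
for t in(15,20,25,30):
  for az in(-25,-30,-35,-40,-45):
    ok=[]
    for side in(0,.03,.06,.09,.12):
      z,rv=rot2(np.radians(az),np.radians(t),1);M=R.from_rotvec(rv).as_matrix()
      p=lm+.02*hx+side*hy
      cl=max((M@np.array([a,b,-.073]))@hx for a in(-.043,.043) for b in(-.043,.043))+.02
      qs=[ik(p+a*z+h*up,rv) for a,h in((0,-.03),(-.09,-.03),(0,.08))]
      if all(q is not None for q in qs): ok.append(side)
    if ok: print(t,az,ok,round(cl,3))
E
```

```text
[498 118  62 102 770] [518.1948 147.2948] [0.4693 0.3096 0.06  ]
[ 263  215   39   39 1111] [282.6058 234.4428] [0.5114 0.1784 0.06  ]
5.075 [0.511  0.177  0.1203] [-0.5621 -0.6798  0.7943]
15 -30 [0.12] -0.01
15 -35 [0.06, 0.09, 0.12] -0.004
15 -40 [0.03, 0.06, 0.09, 0.12] 0.002
15 -45 [0, 0.03, 0.06, 0.09, 0.12] 0.008
20 -30 [0.09, 0.12] -0.005
20 -35 [0.06, 0.09, 0.12] 0.001
20 -40 [0, 0.03, 0.06, 0.09, 0.12] 0.006
20 -45 [0, 0.03, 0.06, 0.09, 0.12] 0.012
25 -25 [0.12] -0.005
25 -30 [0.09, 0.12] -0.0
25 -35 [0.03, 0.06, 0.09, 0.12] 0.005
25 -40 [0, 0.03, 0.06, 0.09, 0.12] 0.011
25 -45 [0, 0.03, 0.06, 0.09, 0.12] 0.016
30 -25 [0.09, 0.12] 0.0
30 -30 [0.06, 0.09, 0.12] 0.005
30 -35 [0, 0.03, 0.06, 0.09, 0.12] 0.01
30 -40 [0, 0.03, 0.06, 0.09, 0.12] 0.016
30 -45 [0, 0.03, 0.06, 0.09, 0.12] 0.021
```

View pics/w3.png

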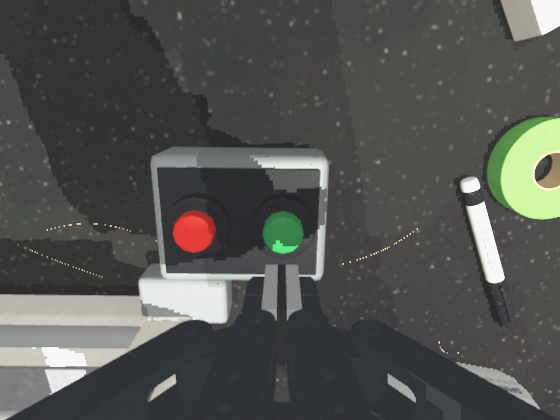

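Green button confirmed at (283,234), world (0.511, 0.178). I'll press it, then move to the pre-push pose and look.

```bash
cat >> h.py <<'E'
lm=np.array([.534,-.074,.148])
zt,rp=rot2(np.radians(-30),np.radians(18),1)
def pp(z,back=0,ins=.018,side=.10): return lm*[1,1,0]+ins*hx+side*hy+z*up-back*zt
E
python3 - <<'E'
from h import *
np.set_printoptions(precision=4,suppress=True)
move_l([.511,.178,.07],.1)
print(move_l([.511,.178,.048],.03,until_force=14));s=get_state();print(s['position'],s['contact_force'])
move_l([.511,.178,.10],.15)
movep([.36,.12,.25],rot(np.pi/2,1))
pre=pp(.115,.13);print(pre,ik(pre,rp))
move_l(pre,.08,rot=rp)
st=get_state();print(st['clock'],st['position'],st['q'])
f=grab_frame('wrist');save(f,'w4.png')
for n in('lip_pointer','height_mark','lip_front'):print(n,[(t['centre'],round(t['score'],2)) for t in tip_of('wrist',n)[:2]])
fs=grab_frame('side');save(fs,'s4.png')
E
```

```text
True
[0.5118 0.1782 0.058 ] [-2.8774  0.6916  8.1772]
[0.4556 0.0933 0.1552] [ 0.6434  0.5773 -1.2674 -1.0706 -1.1129  0.7199]
10.6417 [0.4557 0.0933 0.1555] [ 0.6434  0.5762 -1.2674 -1.0701 -1.1129  0.7201]
lip_pointer [([47.7, 243.4], 0.76)]
height_mark []
lip_front [([161.4, 239.8], 0.65)]
```

View pics/w4.png

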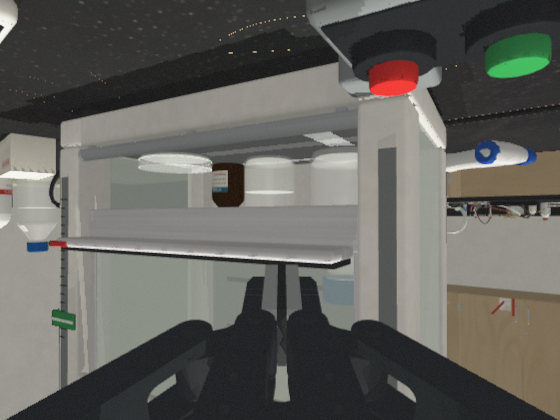

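View pics/s4.png

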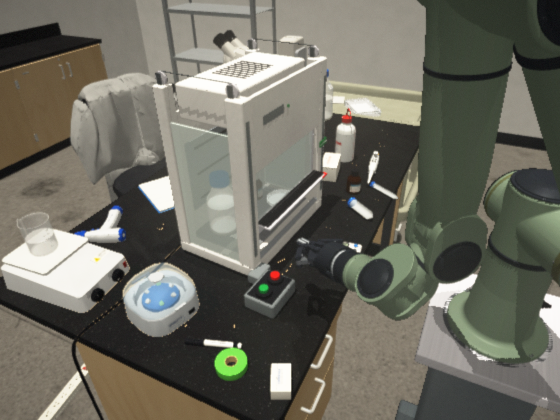

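The wrist view is upside down: pointer tip at (50,243), green mark with its white line at (63,320). The sash hasn't moved. Next I'll compute both heights, insert under the lip and find contact.

```bash
cat >> h.py <<'E'
def levels(f,st):
    """heights of pointer & mark from wrist picture: colour centroids near the detected places"""
    im=f['img'].astype(int);out={}
    for n,ch in(('p',0),('m',1)):
        o=[i for i in range(3) if i!=ch];m=((im[...,ch]-im[...,o].max(2))>40).astype(np.uint8)
        k,l,s,c=cv2.connectedComponentsWithStats(m)
        out[n]=[(tuple(int(v) for v in s[i]),c[i].round(1)) for i in range(1,k) if s[i,4]>15]
    return out
def onx(r,depth): # intersect ray with plane hood-x = depth relative to lip front
    o,d=r;return o+d*((lm+depth*hx-o)@hx)/(d@hx)
E
python3 - <<'E'
from h import *
np.set_printoptions(precision=4,suppress=True)
st=get_state();f=grab_frame('wrist');fs=grab_frame('side')
print(levels(f,st))
rp_,rm=ray(f,[50,243],st),ray(f,[63,320],st)
print('pointer plane',onx(rp_,0),'tri side',tri([rp_,ray(fs,[324.1,174])]))
for d in(.028,.022,.018):print('mark plane',onx(rm,d))
print('mark tri',tri([rm,ray(fs,[322.5,142.5])]))
move_l(pp(.113),.1)
b=get_state();print('inserted',b['contact_force'],b['clock'])
print(move_l(pp(.150),.03,until_force=2.5))
s=get_state();print(s['position'],s['contact_force'],s['clock'])
f=grab_frame('wrist');save(f,'w5.png');print(levels(f,s))
E
```

```text
{'p': [((369, 60, 50, 37, 1588), array([393.4,  78.2])), ((0, 189, 12, 6, 52), array([  5.5, 191.6])), ((49, 241, 19, 7, 110), array([ 58. , 243.8])), ((512, 299, 3, 17, 48), array([513. , 306.8])), ((491, 301, 13, 13, 32), array([497. , 307.8]))], 'm': [((487, 34, 64, 45, 1878), array([522.6,  57.7])), ((53, 312, 16, 7, 42), array([ 59.8, 314.9])), ((53, 321, 20, 9, 73), array([ 62.5, 324.8]))]}
pointer plane [ 0.5221 -0.2566  0.1562] tri side [ 0.5187 -0.2409  0.1548]
mark plane [ 0.5485 -0.2817  0.2507]
mark plane [ 0.5432 -0.2708  0.2478]
mark plane [ 0.5397 -0.2635  0.2459]
mark tri [ 0.5386 -0.2609  0.2452]
inserted [-0.7034  1.0355  0.1525] 12.45
True
[0.5583 0.0247 0.1298] [ 0.1163 -0.0188 -0.5418] 13.1333
{'p': [((538, 0, 22, 19, 327), array([550.2,   7.7]))], 'm': []}
```

View pics/w5.png

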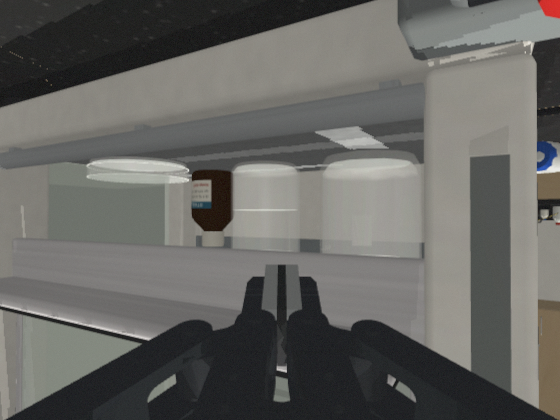

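Contact is at TCP z 0.130 and about 90 mm of rise is needed. I'll push 80 mm, retreat and measure.

```bash
python3 - <<'E'
from h import *
np.set_printoptions(precision=4,suppress=True)
print(ik(pp(.235),rp) is not None)
move_l(pp(.210),.06)
s=get_state();print(s['position'],s['contact_force'],s['clock'])
move_l(pp(.200),.1)
move_l(pp(.200,.10),.15)
v=pp(.21,.10,side=.04)
if ik(v,rp) is not None: move_l(v,.15)
st=get_state();f=grab_frame('wrist');fs=grab_frame('side');print(st['clock'],st['position'],levels(f,st))
np.savez('v6.npz',**{k:f[k] for k in('img','fx','fy','cx','cy','T_tool_cam')},position=st['position'],eef_rot=st['eef_rot'])
c=cv2.resize(f['img'][150:400,0:190],None,fx=3,fy=3,interpolation=cv2.INTER_NEAREST)[:600]
c2=cv2.resize(fs['img'][120:200,290:340],None,fx=4,fy=4)
save({'img':c},'w6.png');save({'img':c2},'s6.png')
print(tip_of('wrist','lip_pointer')[:1],tip_of('wrist','height_mark')[:1])
E
```

```text
True
[0.5583 0.0245 0.2099] [-2.8927  0.7706 -1.9106] 14.6917
15.7583 [0.4797 0.0777 0.2315] {'p': [((31, 247, 18, 8, 112), array([ 39.4, 250.5])), ((514, 289, 3, 17, 50), array([515. , 297.2])), ((493, 292, 13, 12, 30), array([498.7, 298.1]))], 'm': []}
[{'centre': [31.9, 248.5], 'score': 0.55}] [{'centre': [50.1, 257.1], 'score': 0.53}]
```

View pics/w6.png

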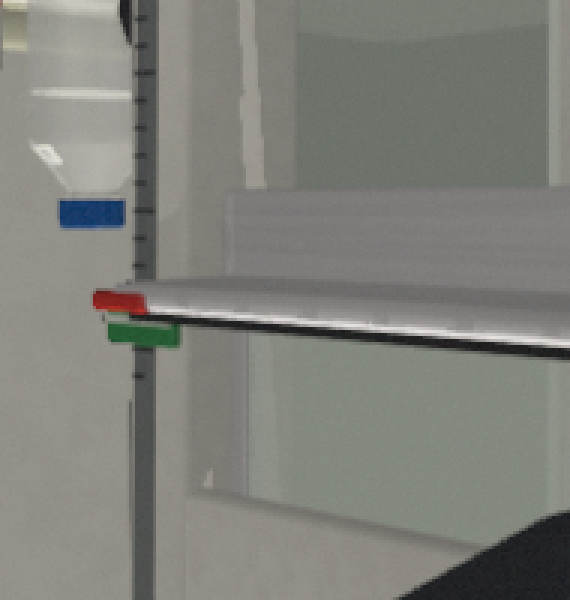

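Pointer tip is at (31.7,250). The upper green half of the mark spans rows 258–265, cols 36–60, and the white line is dim at row ~256. So a few mm remain; I'll compute it.

```bash
python3 - <<'E'
from h import *
np.set_printoptions(precision=4,suppress=True)
f=dict(np.load('v6.npz'));st=f
H=lambda p:np.array([(p-lm)@hx,(p-lm)@hy,p[2]])
print('pointer',[H(onx(ray(f,[31.7,250],st),d)) for d in(-.006,0,.006)])
for d in(.016,.020,.024,.028):
    print(d,'upL',H(onx(ray(f,[36,263.8],st),d)),'upR',H(onx(ray(f,[60,265.7],st),d)),'midwhite',H(onx(ray(f,[45,256],st),d)))
im=f['img']
print(im[248:270,42].tolist())
print(im[248:270,56].tolist())
print(im[243:257,34].tolist())
E
```

```text
pointer [array([-0.006 , -0.1709,  0.2364]), array([-0.    , -0.1831,  0.2374]), array([ 0.006 , -0.1953,  0.2384])]
0.016 upL [ 0.016  -0.2065  0.2547] upR [ 0.016  -0.1605  0.2537] midwhite [ 0.016  -0.1888  0.2452]
0.02 upL [ 0.02   -0.2145  0.2556] upR [ 0.02   -0.1676  0.2547] midwhite [ 0.02   -0.1964  0.246 ]
0.024 upL [ 0.024  -0.2225  0.2565] upR [ 0.024  -0.1748  0.2556] midwhite [ 0.024  -0.204   0.2468]
0.028 upL [ 0.028  -0.2304  0.2575] upR [ 0.028  -0.1819  0.2565] midwhite [ 0.028  -0.2117  0.2475]
[[120, 43, 41], [125, 32, 30], [131, 36, 34], [133, 36, 34], [144, 35, 33], [129, 62, 42], [89, 92, 67], [111, 120, 107], [130, 131, 122], [112, 125, 111], [69, 104, 74], [36, 90, 49], [35, 90, 51], [35, 90, 49], [34, 90, 50], [40, 94, 52], [118, 128, 114], [148, 147, 138], [148, 146, 139], [148, 146, 138], [146, 143, 136], [144, 143, 136]]
[[128, 125, 125], [136, 135, 131], [145, 141, 139], [155, 151, 148], [184, 181, 178], [222, 219, 217], [176, 172, 169], [34, 34, 35], [34, 34, 36], [56, 58, 55], [88, 102, 88], [76, 107, 80], [39, 93, 53], [43, 93, 53], [38, 92, 53], [41, 92, 53], [40, 92, 54], [62, 106, 71], [120, 132, 114], [146, 144, 135], [146, 144, 137], [145, 144, 135]]
[[148, 146, 138], [146, 144, 135], [145, 142, 136], [117, 104, 97], [104, 30, 28], [121, 33, 31], [127, 34, 32], [131, 35, 31], [138, 34, 31], [163, 39, 34], [162, 115, 108], [125, 123, 117], [106, 106, 100], [95, 96, 91]]
```

```bash
python3 - <<'E'
from h import *
np.set_printoptions(precision=4,suppress=True)
move_l(pp(.200,.10),.15);move_l(pp(.200),.15)
move_l(pp(.2175),.03)
s=get_state();print(s['position'],s['contact_force'],s['clock'])
move_l(pp(.205),.1);move_l(pp(.205,.08),.15)
for v in(pp(.23,.08,side=.0),pp(.225,.08,side=.03),pp(.22,.10,side=.04)):
    if ik(v,rp) is not None: move_l(v,.15);break
st=get_state();f=grab_frame('wrist');print(st['clock'],st['position'])
np.savez('v7.npz',**{k:f[k] for k in('img','fx','fy','cx','cy','T_tool_cam')},position=st['position'],eef_rot=st['eef_rot'])
print(levels(f,st),tip_of('wrist','lip_pointer')[:1],tip_of('wrist','height_mark')[:1])
save({'img':cv2.resize(f['img'][220:290,0:120],None,fx=6,fy=6,interpolation=cv2.INTER_NEAREST)},'w7.png')
E
```

```text
[0.5584 0.0248 0.2176] [-0.6505  2.2779 -1.4373] 17.7583
18.7167 [0.4957 0.0672 0.2305]
{'p': [((17, 258, 19, 9, 127), array([ 25.9, 261.9])), ((516, 289, 2, 18, 35), array([516.5, 297.7])), ((495, 292, 13, 13, 36), array([500.8, 298.2]))], 'm': []} [{'centre': [18.4, 259.7], 'score': 0.78}] [{'centre': [34.5, 258.1], 'score': 0.69}]
```

View pics/w7.png

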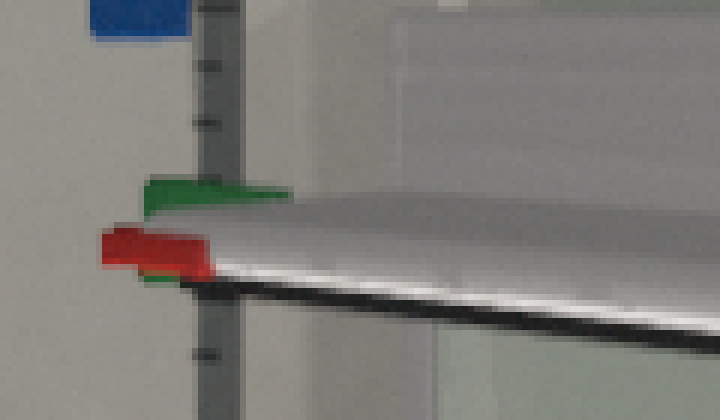

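Pointer tip is at (17.5,261.2). The mark's left edge spans rows 250.2–267.2, so its centre is about (24,258.7).

```bash
python3 - <<'E'
from h import *
np.set_printoptions(precision=4,suppress=True)
f=dict(np.load('v7.npz'))
H=lambda p:np.array([(p-lm)@hx,(p-lm)@hy,p[2]])
print('pointer',[H(onx(ray(f,[17.2,261.2],f),d)) for d in(-.010,-.006,-.002)])
for d in(.012,.016,.020):
    print(d,[H(onx(ray(f,[c,w],f),d)) for c,w in((24.3,250.2),(24,258.7),(23.7,267.2))])
print(f['img'][246:272,25].tolist())
print(f['img'][254:270,19].tolist())
E
```

```text
pointer [array([-0.01  , -0.1634,  0.2433]), array([-0.006 , -0.1721,  0.2443]), array([-0.002 , -0.1808,  0.2452])]
0.012 [array([ 0.012 , -0.1973,  0.2364]), array([ 0.012 , -0.1978,  0.2451]), array([ 0.012 , -0.1982,  0.2538])]
0.016 [array([ 0.016 , -0.2057,  0.2371]), array([ 0.016 , -0.2062,  0.246 ]), array([ 0.016 , -0.2067,  0.2548])]
0.02 [array([ 0.02  , -0.2142,  0.2378]), array([ 0.02  , -0.2146,  0.2468]), array([ 0.02  , -0.2151,  0.2559])]
[[145, 142, 135], [145, 143, 135], [145, 143, 136], [105, 107, 99], [29, 73, 42], [36, 85, 48], [34, 85, 45], [35, 85, 47], [33, 84, 46], [70, 97, 75], [110, 115, 111], [127, 125, 124], [123, 97, 94], [116, 39, 36], [122, 31, 27], [130, 35, 29], [133, 34, 29], [139, 35, 35], [161, 50, 40], [130, 81, 51], [37, 87, 48], [116, 124, 111], [144, 142, 135], [148, 146, 139], [147, 144, 136], [146, 145, 137]]
[[147, 144, 135], [147, 144, 136], [147, 145, 137], [115, 104, 100], [101, 31, 27], [121, 34, 31], [125, 32, 30], [125, 34, 30], [125, 33, 31], [164, 40, 38], [168, 114, 108], [146, 145, 136], [147, 145, 138], [147, 145, 137], [148, 146, 137], [149, 147, 138]]
```

```bash
cat > look.py <<'E'
from h import *
np.set_printoptions(precision=4,suppress=True)
H=lambda p:np.array([(p-lm)@hx,(p-lm)@hy,p[2]])
def look():
    st=get_state();f=grab_frame('wrist');im=f['img'].astype(float)
    T=np.array(f['T_tool_cam']);print('clock',st['clock'],'cam z',ray(f,[0,0],st)[0])
    red=im[...,0]-im[...,1:].max(2);gr=im[...,1]-np.maximum(im[...,0],im[...,2])
    red[:,130:]=0;gr[:,130:]=0
    k,l,s,c=cv2.connectedComponentsWithStats((red>45).astype(np.uint8));i=[j for j in range(1,k) if s[j,4]>60][0];x0,y0=s[i,0],s[i,1];print(s[i])
    ps=[]
    for x in(x0+2,x0+3,x0+4):
        w=red[y0-6:y0+16,x].clip(0,90);ps.append((x,(w*np.arange(y0-6,y0+16)).sum()/w.sum()))
    for p in ps: print('ptr',p,[H(onx(ray(f,p,st),d)) for d in(-.008,-.004)])
    for x in range(x0+4,x0+16,2):
        g=np.nonzero(gr[y0-25:y0+35,x]>18)[0]+y0-25
        if len(g): print('mark col',x,g.min(),g.max(),gr[[g.min()-1,g.min(),g.max(),g.max()+1],x],[H(onx(ray(f,(x,(g.min()+g.max())/2),st),d)) for d in(.014,.018)])
    return f
E
python3 - <<'E'
from look import *
for v in(pp(.274,.08,side=.0),pp(.264,.08,side=.0),pp(.264,.08,side=.03)):
    if ik(v,rp) is not None: move_l(v,.15);break
f=look();np.save('im8.npy',f['img'])
E
```

```text
clock 18.8667 cam z [0.3629 0.1556 0.2018]
[ 18 259  19   9 121]
ptr (np.int32(20), np.float64(261.8735818476499)) [array([-0.008 , -0.1646,  0.2436]), array([-0.004 , -0.1732,  0.2445])]
ptr (np.int32(21), np.float64(261.7628205128205)) [array([-0.008 , -0.1628,  0.2434]), array([-0.004 , -0.1714,  0.2443])]
ptr (np.int32(22), np.float64(261.77847113884553)) [array([-0.008 , -0.161 ,  0.2433]), array([-0.004 , -0.1696,  0.2442])]
mark col 26 251 256 [ 9. 36. 21.  5.] [array([ 0.014 , -0.2002,  0.2394]), array([ 0.018 , -0.2086,  0.2402])]
mark col 28 251 267 [ 8. 35. 38.  8.] [array([ 0.014 , -0.1962,  0.2448]), array([ 0.018 , -0.2045,  0.2457])]
mark col 30 251 267 [ 8. 35. 37. 13.] [array([ 0.014 , -0.1923,  0.2446]), array([ 0.018 , -0.2005,  0.2455])]
mark col 32 251 254 [ 9. 30. 39. 14.] [array([ 0.014 , -0.1886,  0.2378]), array([ 0.018 , -0.1967,  0.2386])]
```

No IK there, so I'll look for another viewing pose with the camera at mark height.

```bash
python3 - <<'E'
from look import *
T=np.array(grab_frame('wrist')['T_tool_cam'])
best=[]
for t in range(6,41,4):
  for az in range(-70,-19,10):
    zt2,r2=rot2(np.radians(az),np.radians(t),1);M=R.from_rotvec(r2).as_matrix()
    for cx in(-.16,-.2,-.24):
      for cy in(.23,.17,.1,.05,0):
        cam=lm*[1,1,0]+cx*hx+cy*hy+.247*up
        p=cam-M@T[:3,3]
        if (p-lm)@hx>-.03: continue
        # pointer in camera
        q=(M@T[:3,:3]).T@(lm+[0,0,.097]-.166*hy-cam)
        if q[2]<=0: continue
        u=280+371*q[0]/q[2];v=210+371*q[1]/q[2]
        if 25<u<535 and 25<v<300:
          a=ik(p,r2)
          if a is not None: best.append((np.abs(np.array(a)-get_state()['q']).max(),t,az,cx,cy,round(u),round(v),round(q[2],3),p))
best.sort(key=lambda b:b[0])
for b in best[:12]: print(*b)
E
```

```text
0.109708270542067 14 -40 -0.16 0.17 110 186 0.338 [ 0.4988 -0.0031  0.2861]
0.12407892773838253 14 -30 -0.2 0.23 36 186 0.37 [0.48   0.0807 0.2861]
0.15749142181136677 10 -30 -0.2 0.23 35 160 0.368 [0.4774 0.0824 0.297 ]
0.1620688408005917 10 -40 -0.16 0.17 109 160 0.335 [ 0.4965 -0.001   0.297 ]
0.16596001139202393 14 -40 -0.2 0.17 150 186 0.368 [ 0.4589 -0.0006  0.2861]
0.19165549365097156 10 -40 -0.2 0.17 149 160 0.366 [0.4566 0.0016 0.297 ]
0.22163399040676746 10 -30 -0.24 0.23 74 160 0.402 [0.4375 0.085  0.297 ]
0.2270020878888681 14 -30 -0.24 0.23 76 186 0.405 [0.4401 0.0833 0.2861]
0.2550340285435536 10 -50 -0.16 0.1 221 159 0.304 [ 0.4717 -0.0885  0.297 ]
0.2599058840117064 22 -30 -0.2 0.17 72 238 0.34 [0.4793 0.0186 0.2638]
0.26003933205843643 10 -40 -0.16 0.23 81 160 0.374 [0.5004 0.0589 0.297 ]
0.2764723235128438 14 -50 -0.16 0.1 221 186 0.306 [ 0.4735 -0.091   0.2861]
```

```bash
sed -i 's/130:\]=0/300:]=0/g' look.py; python3 - <<'E'
from look import *
_,r2=rot2(np.radians(-50),np.radians(14),1)
move_l([.4735,-.091,.286],.12,rot=r2)
sleep(.2)
f=look();save({'img':cv2.resize(f['img'][120:220,160:290],None,fx=6,fy=6,interpolation=cv2.INTER_NEAREST)},'w8.png')
E
```

```text
clock 20.725 cam z [0.3805 0.0364 0.2468]
[140 142  22  33 364]
ptr (np.int32(142), np.float64(147.5380658436214)) [array([-0.008 , -0.3265,  0.1978]), array([-0.004 , -0.3377,  0.1965])]
ptr (np.int32(143), np.float64(147.8893280632411)) [array([-0.008 , -0.3234,  0.1985]), array([-0.004 , -0.3345,  0.1972])]
ptr (np.int32(144), np.float64(147.95355450236966)) [array([-0.008 , -0.3203,  0.1988]), array([-0.004 , -0.3313,  0.1975])]
```

View pics/w8.png

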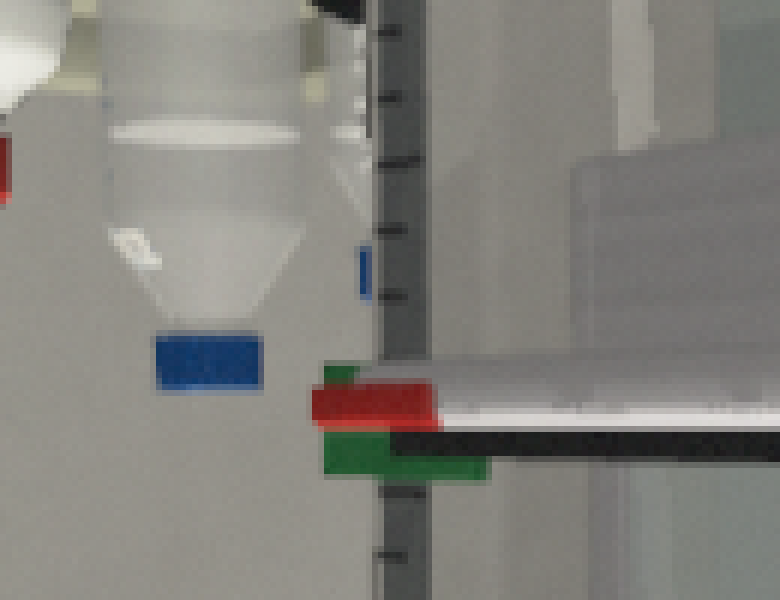

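```bash
python3 - <<'E'
from look import *
st=get_state();f=grab_frame('wrist');im=f['img'].astype(int)
for x in(213,214,216,218):print(x,im[178:204,x].tolist())
for c,w in((212,187.3),(212,187.7)):print('ptr',[H(onx(ray(f,(c,w),st),d)) for d in(-.008,-.004,0)])
for w in(180.5,190.1,199.8):print('mark',[H(onx(ray(f,(214,w),st),d)) for d in(.014,.018,.022)])
E
```

```text
213 [[149, 147, 140], [150, 148, 140], [139, 137, 130], [134, 134, 126], [134, 133, 125], [137, 135, 125], [125, 97, 91], [114, 33, 30], [116, 31, 28], [120, 32, 30], [119, 34, 31], [129, 33, 29], [181, 60, 53], [172, 116, 107], [132, 136, 125], [132, 136, 124], [131, 136, 125], [132, 133, 123], [132, 130, 122], [132, 131, 123], [134, 133, 123], [143, 139, 133], [150, 147, 140], [150, 147, 139], [149, 147, 139], [150, 146, 140]]
214 [[150, 149, 140], [150, 148, 141], [108, 111, 102], [29, 69, 39], [34, 80, 43], [54, 66, 40], [95, 42, 31], [113, 29, 27], [116, 31, 31], [117, 33, 28], [115, 29, 27], [133, 40, 37], [181, 61, 53], [151, 94, 69], [50, 98, 62], [38, 92, 50], [39, 91, 51], [36, 82, 47], [30, 72, 42], [36, 73, 43], [34, 70, 42], [116, 118, 109], [148, 145, 137], [148, 145, 138], [150, 147, 141], [148, 146, 139]]
216 [[149, 148, 140], [150, 148, 140], [110, 117, 104], [36, 79, 46], [33, 79, 44], [54, 66, 38], [94, 41, 29], [115, 34, 32], [115, 29, 30], [116, 31, 32], [119, 34, 34], [136, 32, 29], [181, 59, 51], [150, 87, 66], [49, 89, 60], [36, 84, 48], [36, 85, 50], [35, 84,
[... 401 characters left out ...]
 48], [34, 84, 47], [37, 85, 49], [40, 90, 53], [115, 124, 109], [149, 145, 137], [149, 146, 139], [149, 147, 138], [149, 146, 138]]
ptr [array([-0.008 , -0.1691,  0.2439]), array([-0.004 , -0.1761,  0.2438]), array([ 0.    , -0.1832,  0.2438])]
ptr [array([-0.008 , -0.1691,  0.2442]), array([-0.004 , -0.1761,  0.2442]), array([ 0.    , -0.1832,  0.2441])]
mark [array([ 0.014 , -0.2041,  0.2372]), array([ 0.018 , -0.2111,  0.237 ]), array([ 0.022 , -0.2181,  0.2368])]
mark [array([ 0.014 , -0.2043,  0.2461]), array([ 0.018 , -0.2113,  0.2461]), array([ 0.022 , -0.2183,  0.2461])]
mark [array([ 0.014 , -0.2045,  0.2551]), array([ 0.018 , -0.2115,  0.2553]), array([ 0.022 , -0.2184,  0.2555])]
```

The level view shows the pointer centred at row 187.5 (z ≈ 0.2440) and the mark at row 189.5 (z ≈ 0.2455). 1.5 mm of rise remains, so I'll make the final nudge.

```bash
python3 - <<'E'
from look import *
move_l(pp(.22,.10,side=.04),.15,rot=rp)
move_l(pp(.205,.08),.15);move_l(pp(.205),.15)
move_l(pp(.214),.04);move_l(pp(.2190),.015)
s=get_state();print(s['position'],s['contact_force'],s['clock'])
move_l(pp(.205),.1);move_l(pp(.205,.08),.15)
move_l(pp(.22,.10,side=.04),.15)
_,r2=rot2(np.radians(-50),np.radians(14),1)
move_l([.4735,-.091,.286],.14,rot=r2);sleep(.15)
st=get_state();f=grab_frame('wrist');im=f['img'].astype(int);print(st['clock'])
for x in(213,214,216):print(x,[tuple(v[:2]) for v in im[178:204,x].tolist()])
E
```

```text
Traceback (most recent call last):
cell.MotionError: the arm cannot follow that straight line within its joint ranges
```

```bash
python3 - <<'E'
from look import *
move_l(pp(.205,.08),.13,rot=rp);move_l(pp(.205),.15)
move_l(pp(.214),.04);move_l(pp(.2190),.015)
s=get_state();print(s['position'],s['contact_force'],s['clock'])
move_l(pp(.205),.1);move_l(pp(.205,.08),.15)
_,r2=rot2(np.radians(-50),np.radians(14),1)
move_l([.4735,-.091,.286],.13,rot=r2);sleep(.15)
st=get_state();f=grab_frame('wrist');im=f['img'].astype(int);print(st['clock'],st['position'])
for x in(213,214,216):print(x,[tuple(v[:2]) for v in im[178:204,x].tolist()])
E
```

```text
[0.5582 0.0247 0.2184] [ 0.4339 -0.271  -4.4921] 23.8167
26.3917 [ 0.4735 -0.0906  0.2858]
213 [(148, 145), (150, 146), (141, 139), (135, 134), (133, 134), (135, 135), (107, 99), (95, 30), (114, 29), (117, 33), (117, 33), (114, 27), (139, 36), (145, 45), (133, 107), (132, 135), (132, 134), (132, 134), (133, 134), (133, 135), (133, 133), (143, 140), (150, 147), (148, 144), (149, 146), (148, 147)]
214 [(149, 148), (149, 147), (108, 111), (31, 71), (33, 79), (34, 78), (73, 62), (103, 38), (115, 32), (115, 33), (113, 32), (115, 31), (143, 36), (150, 61), (100, 76), (33, 83), (32, 82), (35, 83), (33, 82), (36, 90), (30, 79), (117, 120), (149, 147), (150, 148), (150, 147), (150, 147)]
216 [(150, 148), (149, 149), (107, 116), (37, 78), (32, 79), (28, 78), (72, 64), (102, 37), (113, 27), (119, 33), (122, 32), (124, 32), (159, 41), (161, 62), (101, 77), (38, 87), (33, 83), (34, 83), (35, 86), (36, 87), (39, 90), (117, 127), (150, 147), (148, 145), (149, 145), (149, 145)]
```

```bash
python3 -c "
from cell import *
print(sign_off(),get_state()['clock'])"
```

```text
the job is handed in; nothing more can be done
the job is handed in; nothing more can be done
```

I pressed the start button with the sash still down, then pushed the sash up from below in three pushes; the pointer sits within about 1 mm (slightly below) of the white line, the arm is clear, and I handed the job in just after 26.4 s of the allowed 38 s.

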